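Hold the purge cap at halfway

TASK

Fit the bayonet cap (two lugs and a bar handle, not the plain plug with the round knob) into the round port of the dust-extraction valve housing: lugs down through the slots, pressed against the spring until the flange is flush on the rim. Keeping it pressed, turn it clockwise from above to the halfway mark, never past the lock click, and finish there still gripping it and holding it down flush, since the purge runs only while it is held. Leave the other things on the bench where they are.

Things in the scene. Friction and masses are not known exactly. Their poses are not given: they have to be found in the camera images.
- cap: Bayonet cap, aluminium, 0.18 kg, standing upright on its spigot. Origin: centre of the spigot's underside, z up. Spigot 56 mm across (foot tapers to 52), z 0 to 20 mm; flange disc 84 mm across, z 20 to 27; bar handle 64 mm long along x, 16 mm wide along y, z 27 to 55. Lugs at its +x and -x, in line with the handle.
- cap_grip (a point): Point on the cap's axis inside the bar handle, 50 mm above the cap's origin, axes as the cap's: with the TCP here, closing along the cap's y, the fingertips are 4 mm above the flange.
- cap_lug (a point): Outer end of the cap's +x lug, 36 mm from the axis, 3 mm above the cap's origin. Each lug is 10 mm wide, 6 mm thick, at the spigot's foot. Either lug fits either slot: the cap may go in half a turn round.
- port: Valve housing, fixed: grey box 150 x 150 x 74 mm with a 56 mm duct stub leaving along its +x (to 160 mm from the axis) and on top an open aluminium collar 90 mm across, rim 100 mm above the bench, bore 60 mm. Origin: under the collar's centre at bench height, z up, slots at +x and -x.
- port_rim (a point): Centre of the collar's mouth at rim height, axes as the housing's. The lip is 9 mm thick. Seated flush, the cap's flange lies on this rim, its origin is 20 mm below this point, and the lugs have 5 mm of play up to the lip's underside.
- port_slot (a point): The +x slot in the lip, at rim height, middle of the slot: 15 mm wide, reaching 39 mm from the axis. The other slot faces it across the bore. Entering, the cap's x axis lies along the housing's x axis, either way round.
- halfway_mark (a point): Steel rib on the box beside the collar, 53 mm from the axis, 45 deg clockwise (from above) of the +x slot: the halfway mark for that lug; like ribs mark slot and lock, on both sides. The cap turns clockwise only; a spring ball is met at about 60 deg, the click is passed at about 76 deg, stop at 90 deg.
- valve_stem (a joint): Brass spring stem in the middle of the port, 18 mm across, its top 12 mm below the rim when free. Value: metres pressed down (0 free, 0.008 with the cap flush). Pushes up with 5 N when first met, 9 N with the cap flush; let go, it lifts the turned cap 5 mm until the lugs meet the lip.
- plug: Bystander and look-alike: plain aluminium push-in plug, same 84 mm flange and 56 mm spigot as the cap but no lugs and a round knob 28 mm across, 51 mm tall in all. Cap and plug may stand in either place. Origin: centre of its underside.
- wrench: Bystander: steel wrench lying on the bench. Origin: centre of its underside.
- screwdriver: Bystander: screwdriver lying on the bench. Origin: centre of its underside.
- glue: Bystander: white glue bottle 60 mm across, 170 mm tall. Origin: centre of its underside.
- tin: Bystander: tin 72 mm across, 90 mm tall. Origin: centre of its underside.
- tape: Bystander: roll of paper tape, 100 mm across, 24 mm tall. Origin: centre of its underside.
- offcut: Bystander: wood offcut 130 x 45 x 22 mm. Origin: centre of its underside.
Not all that is in view belongs to the job. What is shaped like the cap but blue is not meant.

How it is judged:
By the outcome, as a careful person would: the job done as asked, in the order asked, and still so for the second after the job is handed in, while the arm keeps its last pose, push and grip.
It also fails if it takes over 38 s, if anything falls off the work surface, if the arm or the gripper's body presses on something with over 40 N, if the wrist force passes 120 N, or if a joint passes its speed limit or range.

ROBOT

A 6-joint arm with a two-finger parallel gripper is mounted at the origin on the work surface. World frame = base frame: x ahead of the robot, y to its left, z up, the work surface at z = 0. Lengths are in m, angles in rad, forces in N, time in s.
With the tool pointing down it reaches from about 0.35 to 0.775 m from the base axis. Payload 7.3 kg.
Tool frame: the origin (TCP) lies between the finger pads, 19 mm behind the fingertips; this is the grasp point; z points along the fingers, y is the line along which they close (so a half turn about z gives the same grasp; the last joint's range is limited). The gripper opens to 92 mm and grips with 3 to 60 N. Pads are 19 mm wide; open, the fingers measure 130 mm over their backs; the gripper's body (75 mm by 190 mm) begins 47 mm behind the grasp point.
Start: joints at [1.192, 0.342, 1.524, -0, 1.275, -0.146], TCP at [0.121, 0.511, 0.246] pointing down, gripper open.
Joint ranges: [-2.53, 2.53], [-0.77, 2.02], [0.04, 2.7], [-1, 4.14], [0.28, 2.66], [-3.11, 3.11]. Speed limits (rad/s): [2.57, 2.57, 3.14, 3.14, 3.14, 3.14].

INTERFACE

Orientations are given as [roll, pitch, yaw] about the fixed x, y, z axes, in that order (R = Rz(yaw) Ry(pitch) Rx(roll)).
In Python, from cell import monitor, read_camera, get_calibration, job gives the robot as it stands. The module is installed in compiled form; this text tells all that it offers.
- The arm moves only by the tool send_rows, never from a script. Its argument "targets" is a list of rows, each an object with "translation": the shift along the tool's x, y, z in cm, a list of three; "spin": the turn about the tool's z in degrees; "jaw": the opening, from 0 (shut) to 1 (fully open). A call has exactly 5 rows; each row is the pose to reach, as a shift and turn from the pose commanded when the call began, along the tool's axes at that moment; what a row does not reach only later rows make up. A row lasts 1/10 s, in which the tool goes at most 50 mm and 8.59 degrees, less where a joint would pass 70% of its speed; a pose out of reach is approached as far as the arm can. A call with a gripper value outside its range is refused whole. The fingers move at their own pace and stop on an object; "force" is the grip in N (left out, the last holds). Time passes only in rows, so rows that repeat a pose let the fingers close, or fill a call up. It gives the time, the measured TCP pose, the force, the opening and the grip force at its end, in the units of the state.
- monitor.observe(): the state, without advancing time (a new reading comes with each control period).
- read_camera(name): name is "side" or "top"; returns (picture, depth): 480x640x3 uint8, red, green, blue; 480x640 float32, m along the optical axis (not along the pixel's ray), 0 where there is no reading.
- get_calibration(name): a dict with "intrinsics" (3x3 intrinsics, pixels), "D" ([k1, k2, p1, p2, k3] as OpenCV has them; the pictures are not rectified), "origin" and "orientation" of the camera in the world. Camera axes: x right, y up, looking along -z (the intrinsics and any distortion apply to the point x, -y, -z); pixel columns grow to the right and rows downward; lengths in m; the calibration is good to about 2 mm. A picture is of the moment at which its call begins. get_calibration takes no time and is no camera call.
- job.hand_in(): hands the job in; it is judged then, once.
The state is a dict: "time": time; "qpos": joint angles; "qvel": joint speeds; "joint_efforts": joint torques, N m; "tool_pos": TCP position; "tool_rot": TCP orientation; "contact_force": force on the tool from outside, world axes, zero at the start; "torque": the same for the moment, N m; "opening": finger opening in m; "grip_force": force on a finger pad.
Only numpy, scipy, OpenCV 4.12 (cv2) and the standard library are available. Lean on these libraries where they do the work, as an engineer would, in place of code of your own. Each camera call takes 0.05 s, during which the arm holds its last target. There are 200 camera calls.

## Working session

There is one attempt and no reset: what is moved stays moved. The work goes in short steps, Python scripts to look and compute and a tool call to move; the robot and the scene stay as the last step left them, time stands still between calls to the robot, and variables do not carry over. Pictures are saved under pics/ and viewed, at most 10 in all, crops included, and the job is handed in when it is done.

Besides the shell and the picture viewer there is one more tool, called after ">>>" as name([rows], argument=value, ...), one row to a line, values as JSON. send_rows: Moves the arm, as the interface text tells. Its arguments: {"type":"object","properties":{"targets":{"type":"array"},"force":{"type":"number"}},"required":["targets"]}

```bash
mkdir -p pics; cat > h.py <<'E'
import numpy as np, cv2
from cell import monitor, read_camera, get_calibration, job
from scipy.spatial.transform import Rotation as R
def cal(n):
    c=get_calibration(n); o=np.array(c["orientation"])
    M=o if o.shape==(3,3) else R.from_euler('xyz',o).as_matrix()
    return np.array(c["intrinsics"]),np.array(c["D"]),np.array(c["origin"]),M
def world(n,uv,d):
    K,D,o,M=cal(n); uv=np.array(uv,float).reshape(-1,1,2)
    p=cv2.undistortPoints(uv,K,D).reshape(-1,2); d=np.array(d).reshape(-1,1)
    return o+(np.c_[p[:,0],-p[:,1],-np.ones(len(p))]*d)@M.T
def plane(n,uv,z):
    K,D,o,M=cal(n); r=world(n,uv,np.ones(len(np.reshape(uv,(-1,2)))))-o
    return o+r*((z-o[2])/r[:,2:])
def save(n,f):
    a,d=read_camera(n); cv2.imwrite(f'pics/{f}.png',a[:,:,::-1]); np.save(f'pics/{f}.npy',d); return a,d
E
python3 - <<'E'
from h import *
for n in("top","side"):
    save(n,n+"0"); print(get_calibration(n))
print(monitor.observe())
E
```

```text
{'intrinsics': array([[532.64396532,   0.        , 326.46784813],
       [  0.        , 532.64396532, 242.01115243],
       [  0.        ,   0.        ,   1.        ]]), 'D': array([-0.04928774,  0.        ,  0.        ,  0.        ,  0.        ]), 'origin': array([ 4.34484119e-01, -1.40820138e-03,  1.52205451e+00]), 'orientation': array([ 0.11929039,  0.00755972, -1.57954018])}
{'intrinsics': array([[461.24081312,   0.        , 329.3756165 ],
       [  0.        , 461.24081312, 248.12874384],
       [  0.        ,   0.        ,   1.        ]]), 'D': array([0.03835176, 0.        , 0.        , 0.        , 0.        ]), 'origin': array([ 0.246497  , -0.77967035,  0.61922009]), 'orientation': array([ 1.01841463, -0.0176373 , -0.41707283])}
{'time': 0.1, 'qpos': array([ 1.19199549e+00,  3.42636561e-01,  1.52491773e+00, -1.20855956e-05,
        1.27538627e+00, -1.45960662e-01]), 'qvel': array([ 0.00179727,  0.00111119, -0.00235884, -0.00054403, -0.000919  ,
        0.00067933]), 'joint_efforts': array([ 7.71225568e-04, -4.32000017e+01, -2.44692868e+01,  7.18236063e-02,
        5.26276231e-02, -3.28504063e-05]), 'tool_pos': array([0.12097678, 0.51052937, 0.24492431]), 'tool_rot': array([-3.14025739e+00, -1.84609641e-04,  2.90875588e+00]), 'contact_force': array([-0.26888166,  0.70636951,  0.21402772]), 'torque': array([ 0.00707967,  0.02383867, -0.06534174]), 'grip_force': 0.0, 'opening': 0.09192999430452896}
```

View pics/top0.png

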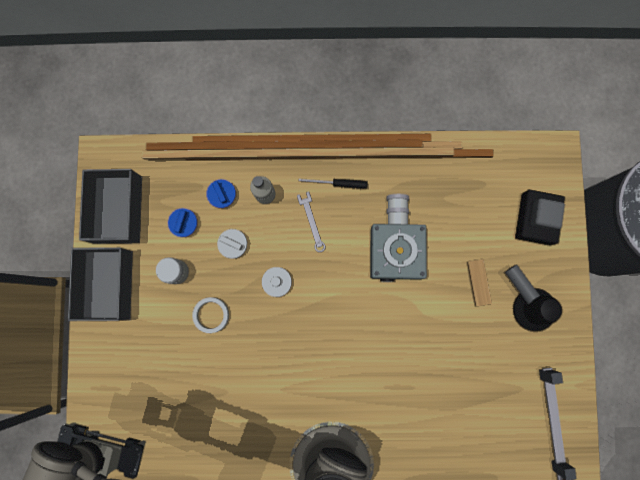

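View pics/side0.png

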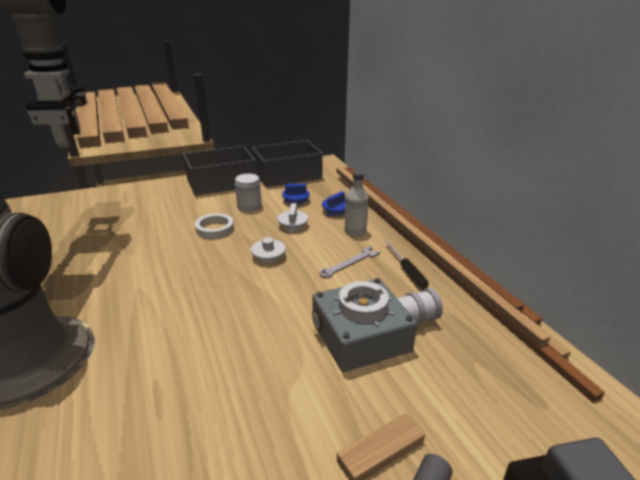

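Four cap-shaped things are visible in the top view:
- (232,243): silver with a bar handle.
- (277,282): silver with a round knob, so the plug.
- (221,194) and (183,223): blue, so not meant.

The silver one with the bar at (232,243) fits the description. I'll confirm it in an enlarged crop, with the port beside it.

```bash
python3 - <<'E'
from h import *
a=cv2.imread('pics/top0.png')
c=cv2.resize(a[218:268,207:257],(400,400),interpolation=cv2.INTER_CUBIC)
p=cv2.resize(a[215:285,365:435],(400,400),interpolation=cv2.INTER_CUBIC)
cv2.imwrite('pics/crop1.png',np.hstack([c,p]))
d=np.load('pics/top0.npy')
v,u=np.mgrid[0:480,0:640]
def pts(b):
    s=(slice(b[1],b[3]),slice(b[0],b[2])); return np.c_[u[s].ravel(),v[s].ravel()].astype(float),d[s].ravel()
def go(b,lo,hi):
    uv,dd=pts(b); w=world('top',uv,dd); m=(w[:,2]>lo)&(w[:,2]<hi)&(dd>0); return w[m]
for nm,b,lo,hi in(("flange",(207,218,257,268),.018,.034),("handle",(207,218,257,268),.045,.07),("rim",(370,215,430,282),.09,.112),("box",(365,215,435,285),.06,.085),("duct",(380,190,415,222),.03,.08)):
    w=go(b,lo,hi); xy=w[:,:2]
    r=cv2.minAreaRect((xy*1000).astype(np.float32)); 
    cov=np.linalg.eigh(np.cov(xy.T)); ax=cov[1][:,1]
    ci=cv2.minEnclosingCircle((xy*1000).astype(np.float32))
    print(nm,len(w),w.mean(0).round(4),np.median(w[:,2]).round(4),r,ci,'ax',np.degrees(np.arctan2(ax[1],ax[0])).round(1))
E
```

```text
flange 508 [0.6121 0.2758 0.0271] 0.0272 ((612.4566040039062, 277.56256103515625), (78.9140853881836, 83.07565307617188), 2.5932796001434326) ((611.934814453125, 277.37353515625), 42.56477737426758) ax 137.8
handle 136 [0.6112 0.2767 0.0546] 0.0545 ((611.570556640625, 276.9491882324219), (63.622894287109375, 16.007429122924805), 65.0309829711914) ((610.74951171875, 277.3315124511719), 32.00045394897461) ax 64.9
rim 482 [ 0.5826 -0.1903  0.0996] 0.0995 ((582.3844604492188, -190.06399536132812), (87.13056945800781, 86.73587036132812), 44.01496124267578) ((582.6674194335938, -190.49273681640625), 45.45077133178711) ax 92.7
box 2516 [ 0.5843 -0.1889  0.0734] 0.0737 ((592.8601684570312, -190.33584594726562), (150.99609375, 181.20217895507812), 88.50135040283203) ((583.0986328125, -189.8108367919922), 101.64937591552734) ax 175.9
duct 569 [ 0.7046 -0.1909  0.0591] 0.0606 ((704.7385864257812, -193.2548828125), (61.63916778564453, 78.1273193359375), 88.8368911743164) ((705.9752807617188, -192.39486694335938), 45.256065368652344) ax 178.9
```

View pics/crop1.png

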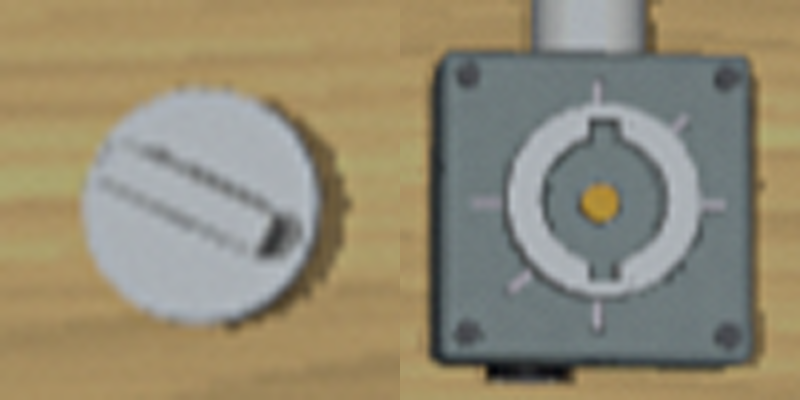

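The crop confirms it. The left part shows the silver disc with the bar handle, which is the cap. The right part shows the collar with the brass stem at crop (600,203), slots at (604,125) and (604,275), and ribs at the slots, halfway and lock. The halfway ribs are at (682,125) and (518,282).

```bash
cat >> h.py <<'E'
def shift(pos,yaw):
    """tool-axis shift (cm) and spin (deg) from the measured pose to pos, tool x at yaw deg (tool down)"""
    s=monitor.observe(); M=R.from_euler('xyz',s['tool_rot']); y0=np.degrees(s['tool_rot'][2])
    sp=-((yaw-y0+180)%360-180)
    return (M.inv().apply(np.array(pos)-s['tool_pos'])*100).round(2),round(sp,1)
E
python3 - <<'E'
from h import *
f=lambda x,y:(365+(x-400+.5)/(400/70)-.5,215+(y+.5)/(400/70)-.5)
def line(a,b,z):
    w=plane('top',[f(*a),f(*b)],z); d=w[0]-w[1]; return w.round(4)[:,:2].tolist(),w.mean(0).round(4),np.degrees(np.arctan2(d[1],d[0])).round(1)
print('slots',line((604,124),(604,274),.1))
print('ribs x',line((598,92),(597,316),.075)); print('ribs y',line((487,203),(713,205),.075)); print('half',line((682,125),(518,281),.075))
print(shift((.6117,.277,.2),245))
print(shift((.6117,.277,.05),245))
E
```

```text
slots ([[0.6186, -0.191], [0.5478, -0.1892]], array([ 0.5832, -0.1901,  0.1   ]), np.float64(-1.4))
ribs x ([[0.6374, -0.1919], [0.5298, -0.1887]], array([ 0.5836, -0.1903,  0.075 ]), np.float64(-1.7))
ribs y ([[0.5843, -0.1375], [0.5823, -0.2455]], array([ 0.5833, -0.1915,  0.075 ]), np.float64(88.9))
half ([[0.621, -0.2318], [0.5468, -0.1515]], array([ 0.5839, -0.1916,  0.075 ]), np.float64(-47.3))
(array([-53.14, -11.39,   4.5 ]), np.float64(-78.3))
(array([-53.14, -11.37,  19.5 ]), np.float64(-78.3))
```

>>> send_rows([
  {"translation": [-5, -1, 0], "spin": -8, "jaw": 1},
  {"translation": [-9.5, -2, 0], "spin": -16, "jaw": 1},
  {"translation": [-14, -3, 0], "spin": -24, "jaw": 1},
  {"translation": [-18.5, -4, 0], "spin": -32, "jaw": 1},
  {"translation": [-23, -5, 0], "spin": -40, "jaw": 1},
], force=40)

```text
time: 0.6
tool_pos: [0.326, 0.4125, 0.2453]
tool_rot: [-3.142, -0.001, -2.702]
contact_force: [0.2, -0.8, -1.0]
opening: 0.092
grip_force: 0.0
```

```bash
python3 -c "
from h import *
print(shift((.6117,.277,.12),245))"
```

```text
(array([-20.09, -24.43,  12.52]), np.float64(-39.8))
```

>>> send_rows([
  {"translation": [-3.2, -3.8, 0], "spin": -8, "jaw": 1},
  {"translation": [-6.4, -7.6, 1], "spin": -16, "jaw": 1},
  {"translation": [-9.6, -11.4, 2], "spin": -24, "jaw": 1},
  {"translation": [-12.8, -15.2, 4], "spin": -32, "jaw": 1},
  {"translation": [-16, -19, 6], "spin": -38, "jaw": 1},
])

```text
time: 1.1
tool_pos: [0.5428, 0.3114, 0.1887]
tool_rot: [3.142, 0.0, -2.039]
contact_force: [0.0, -0.5, 0.3]
opening: 0.0919
grip_force: 0.0
```

>>> send_rows([
  {"translation": [0, 0, 0], "spin": 0, "jaw": 1},
  {"translation": [0, 0, 0], "spin": 0, "jaw": 1},
  {"translation": [0, 0, 0], "spin": 0, "jaw": 1},
  {"translation": [0, 0, 0], "spin": 0, "jaw": 1},
  {"translation": [0, 0, 0], "spin": 0, "jaw": 1},
])

```text
time: 1.6
tool_pos: [0.5404, 0.3136, 0.1904]
tool_rot: [-3.141, 0.001, -2.043]
contact_force: [0.8, 0.0, 0.3]
opening: 0.0917
grip_force: 0.0
```

```bash
python3 -c "
from h import *
print(shift((.6117,.277,.12),245),shift((.6117,.277,.05),245))"
```

```text
(array([ 0.02, -8.01,  7.04]), np.float64(-2.0)) (array([ 0.03, -8.01, 14.04]), np.float64(-2.0))
```

>>> send_rows([
  {"translation": [0, -4, 2], "spin": -2, "jaw": 1},
  {"translation": [0, -8, 5], "spin": -2, "jaw": 1},
  {"translation": [0, -8, 9], "spin": -2, "jaw": 1},
  {"translation": [0, -8, 10], "spin": -2, "jaw": 1},
  {"translation": [0, -8, 10], "spin": -2, "jaw": 1},
])

```text
time: 2.1
tool_pos: [0.6106, 0.2765, 0.0881]
tool_rot: [3.138, -0.003, -2.009]
contact_force: [-0.1, -0.3, 0.6]
opening: 0.0916
grip_force: 0.0
```

```bash
python3 -c "
from h import *
print(shift((.6117,.277,.05),245))"
```

```text
(array([-0.1 , -0.08,  3.81]), np.float64(-0.1))
```

>>> send_rows([
  {"translation": [0, 0, 2.5], "spin": 0, "jaw": 1},
  {"translation": [0, 0, 3.9], "spin": 0, "jaw": 1},
  {"translation": [0, 0, 3.9], "spin": 0, "jaw": 1},
  {"translation": [0, 0, 3.9], "spin": 0, "jaw": 0.6},
  {"translation": [0, 0, 3.9], "spin": 0, "jaw": 0.3},
])

```text
time: 2.6
tool_pos: [0.613, 0.2766, 0.0521]
tool_rot: [-3.14, 0.002, -2.009]
contact_force: [0.7, -0.5, -0.5]
opening: 0.0802
grip_force: 0.0
```

>>> send_rows([
  {"translation": [0, 0, 0], "spin": 0, "jaw": 0.1},
  {"translation": [0, 0, 0], "spin": 0, "jaw": 0},
  {"translation": [0, 0, 0], "spin": 0, "jaw": 0},
  {"translation": [0, 0, 0], "spin": 0, "jaw": 0},
  {"translation": [0, 0, 0], "spin": 0, "jaw": 0},
])

```text
time: 3.1
tool_pos: [0.6123, 0.2761, 0.0504]
tool_rot: [-3.142, 0.0, -2.009]
contact_force: [-0.2, -0.3, -0.6]
opening: 0.04
grip_force: 0.0
```

>>> send_rows([
  {"translation": [0, 0, 0], "spin": 0, "jaw": 0},
  {"translation": [0, 0, 0], "spin": 0, "jaw": 0},
  {"translation": [0, 0, 0], "spin": 0, "jaw": 0},
  {"translation": [0, 0, 0], "spin": 0, "jaw": 0},
  {"translation": [0, 0, 0], "spin": 0, "jaw": 0},
], force=50)

```text
time: 3.6
tool_pos: [0.6125, 0.2761, 0.0504]
tool_rot: [-3.141, 0.0, -2.009]
contact_force: [0.8, -0.2, -0.9]
opening: 0.0156
grip_force: 50.0
```

```bash
python3 -c "
from h import *
for i in range(1): 
  s=monitor.observe();print(s['opening'],s['grip_force'],s['tool_pos'],np.degrees(s['tool_rot']),s['contact_force'])
print(shift((.6117,.277,.05),245),shift((.583,-.1903,.2),178.6))"
```

```text
0.015552045301513492 49.999868273735046 [0.6124784  0.27611703 0.05042835] [-1.79981396e+02  1.58956791e-02 -1.15127470e+02] [ 0.8317642  -0.19213469 -0.92871707]
(array([-0.05,  0.11,  0.04]), np.float64(-0.1)) (array([ 43.48, -17.14, -14.96]), np.float64(66.3))
```

>>> send_rows([
  {"translation": [0, 0, -2], "spin": 0, "jaw": 0},
  {"translation": [0, 0, -5], "spin": 0, "jaw": 0},
  {"translation": [0, 0, -9], "spin": 0, "jaw": 0},
  {"translation": [0, 0, -13], "spin": 0, "jaw": 0},
  {"translation": [3, -1.2, -16], "spin": 5, "jaw": 0},
])

```text
time: 4.1
tool_pos: [0.6102, 0.2469, 0.2126]
tool_rot: [-3.141, 0.003, -2.094]
contact_force: [0.9, -0.1, -2.1]
opening: 0.0159
grip_force: 50.0
```

```bash
python3 -c "
from h import *
print(shift((.583,-.1903,.2),178.6), monitor.observe()['opening'])"
```

```text
(array([ 39.24, -19.47,   1.15]), np.float64(61.4)) 0.01587094966514457
```

>>> send_rows([
  {"translation": [3.6, -1.8, 0], "spin": 7, "jaw": 0},
  {"translation": [7.5, -3.7, 0], "spin": 14, "jaw": 0},
  {"translation": [11.4, -5.6, 0], "spin": 21, "jaw": 0},
  {"translation": [15.3, -7.5, 0], "spin": 28, "jaw": 0},
  {"translation": [19.2, -9.5, 0], "spin": 35, "jaw": 0},
])

```text
time: 4.6
tool_pos: [0.5954, 0.0287, 0.21]
tool_rot: [3.141, -0.001, -2.712]
contact_force: [-0.0, -0.8, -3.0]
opening: 0.0154
grip_force: 50.0
```

```bash
python3 -c "
from h import *
print(shift((.583,-.1903,.2),178.6), monitor.observe()['opening'])"
```

```text
(array([ 10.24, -19.39,   1.  ]), np.float64(26.0)) 0.015412970830167516
```

>>> send_rows([
  {"translation": [2, -3.9, 0.2], "spin": 7, "jaw": 0},
  {"translation": [4, -7.8, 0.4], "spin": 14, "jaw": 0},
  {"translation": [6, -11.5, 0.6], "spin": 20, "jaw": 0},
  {"translation": [8, -15.2, 0.8], "spin": 26, "jaw": 0},
  {"translation": [10, -18.9, 1], "spin": 26, "jaw": 0},
])

```text
time: 5.1
tool_pos: [0.5843, -0.1848, 0.1999]
tool_rot: [3.141, -0.001, 3.119]
contact_force: [0.6, -0.0, -1.6]
opening: 0.0155
grip_force: 50.0
```

>>> send_rows([
  {"translation": [0, 0, 0], "spin": 0, "jaw": 0},
  {"translation": [0, 0, 0], "spin": 0, "jaw": 0},
  {"translation": [0, 0, 0], "spin": 0, "jaw": 0},
  {"translation": [0, 0, 0], "spin": 0, "jaw": 0},
  {"translation": [0, 0, 0], "spin": 0, "jaw": 0},
])

```text
time: 5.6
tool_pos: [0.5852, -0.1822, 0.2005]
tool_rot: [3.141, 0.0, 3.124]
contact_force: [-0.4, -0.4, -1.7]
opening: 0.0153
grip_force: 50.0
```

```bash
python3 -c "
from h import *
print(shift((.583,-.1903,.16),178.6), monitor.observe()['opening'])"
```

```text
(array([ 0.21, -0.82,  4.05]), np.float64(0.4)) 0.015306190828970456
```

>>> send_rows([
  {"translation": [0.1, -0.4, 1], "spin": 0.2, "jaw": 0},
  {"translation": [0.25, -0.8, 2.5], "spin": 0.4, "jaw": 0},
  {"translation": [0.25, -0.8, 3.5], "spin": 0.4, "jaw": 0},
  {"translation": [0.25, -0.8, 3.5], "spin": 0.4, "jaw": 0},
  {"translation": [0.25, -0.8, 3.5], "spin": 0.4, "jaw": 0},
])

```text
time: 6.1
tool_pos: [0.5824, -0.1912, 0.1652]
tool_rot: [3.141, -0.0, 3.115]
contact_force: [0.1, -0.6, -2.0]
opening: 0.0154
grip_force: 50.0
```

```bash
python3 - <<'E'
from h import *
a,_=save('side','side1'); t,_=save('top','top1')
s=monitor.observe();print(s['tool_pos'],np.degrees(s['tool_rot']),shift((.583,-.1903,.16),178.6))
L=cv2.resize(a[230:370,300:440],(560,560),interpolation=cv2.INTER_CUBIC)
cv2.imwrite('pics/c2.png',L)
def proj(n,P):
    K,D,o,M=cal(n); p=(np.array(P)-o)@M; q=p*[1,-1,-1]
    return cv2.projectPoints(q,np.zeros(3),np.zeros(3),K,D)[0].reshape(-1,2)
# predicted: port rim ellipse & flange for overlay
th=np.linspace(0,2*np.pi,60)
o=a[:,:,::-1].copy()
c=lambda cx,cy,r,z:np.c_[cx+r*np.cos(th),cy+r*np.sin(th),np.full(60,z)]
x,y,z=s['tool_pos']
for P,col in((c(.583,-.1903,.045,.1),(0,255,0)),(c(x,y,.042,z-.023),(0,0,255)),(c(x,y,.042,z-.03),(0,255,255)),(c(x,y,.026,z-.05),(255,0,255))):
    for q in proj('side',P):
        cv2.circle(o,tuple(int(v*16) for v in q),4,col,-1,shift=4)
cv2.imwrite('pics/c2.png',np.hstack([cv2.resize(v[200:350,300:420],(400,500),interpolation=cv2.INTER_CUBIC) for v in(a[:,:,::-1],o)]))
E
```

```text
[ 0.58275172 -0.1913757   0.16595806] [-1.79979276e+02  6.28099968e-02  1.78485625e+02] (array([-0.02,  0.11,  0.6 ]), np.float64(-0.1))
```

View pics/c2.png

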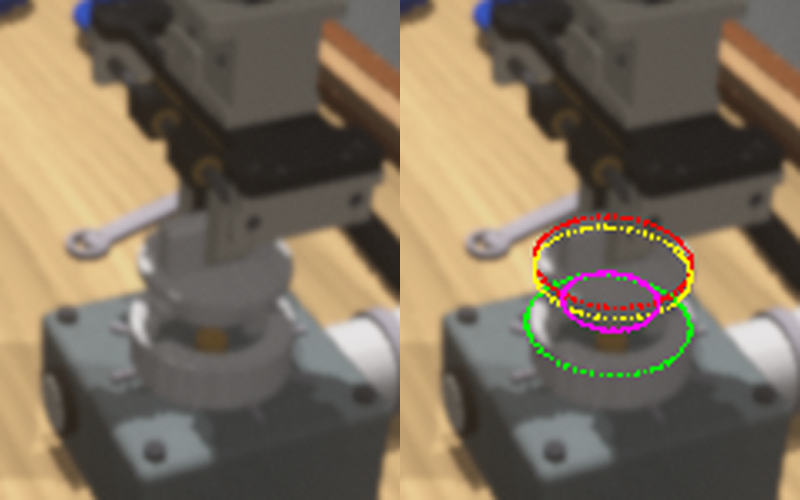

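The crop shows the cap upright over the collar mouth. The flange is centred at about crop x=217 and the collar at about x=214. Both are off the projection by about the same amount, so the cap is lined up to well under 1 mm. I'm lowering it through the slots gently.

>>> send_rows([
  {"translation": [0, 0.05, 0.6], "spin": 0, "jaw": 0},
  {"translation": [0, 0.05, 1.1], "spin": 0, "jaw": 0},
  {"translation": [0, 0.05, 1.5], "spin": 0, "jaw": 0},
  {"translation": [0, 0.05, 1.9], "spin": 0, "jaw": 0},
  {"translation": [0, 0.05, 2.2], "spin": 0, "jaw": 0},
])

```text
time: 6.7
tool_pos: [0.5823, -0.1908, 0.1428]
tool_rot: [3.141, -0.0, 3.115]
contact_force: [0.5, 0.7, -1.9]
opening: 0.0157
grip_force: 50.0
```

>>> send_rows([
  {"translation": [0, 0, 0.3], "spin": 0, "jaw": 0},
  {"translation": [0, 0, 0.6], "spin": 0, "jaw": 0},
  {"translation": [0, 0, 0.8], "spin": 0, "jaw": 0},
  {"translation": [0, 0, 1.0], "spin": 0, "jaw": 0},
  {"translation": [0, 0, 1.1], "spin": 0, "jaw": 0},
])

```text
time: 7.2
tool_pos: [0.5824, -0.1909, 0.1329]
tool_rot: [-3.141, 0.001, 3.115]
contact_force: [-3.2, 1.5, 5.0]
opening: 0.0158
grip_force: 50.0
```

>>> send_rows([
  {"translation": [0, 0, 0.05], "spin": 0, "jaw": 0},
  {"translation": [0, 0, 0.1], "spin": 0, "jaw": 0},
  {"translation": [0, 0, 0.15], "spin": 0, "jaw": 0},
  {"translation": [0, 0, 0.2], "spin": 0, "jaw": 0},
  {"translation": [0, 0, 0.2], "spin": 0, "jaw": 0},
])

```text
time: 7.7
tool_pos: [0.5825, -0.1909, 0.131]
tool_rot: [-3.141, 0.001, 3.115]
contact_force: [-2.4, 1.4, 5.4]
opening: 0.0153
grip_force: 50.0
```

>>> send_rows([
  {"translation": [0, 0, 0.05], "spin": 0, "jaw": 0},
  {"translation": [0, 0, 0.1], "spin": 0, "jaw": 0},
  {"translation": [0, 0, 0.15], "spin": 0, "jaw": 0},
  {"translation": [0, 0, 0.15], "spin": 0, "jaw": 0},
  {"translation": [0, 0, 0.15], "spin": 0, "jaw": 0},
])

```text
time: 8.2
tool_pos: [0.5824, -0.1909, 0.1303]
tool_rot: [-3.141, 0.001, 3.115]
contact_force: [-4.8, 1.1, 9.9]
opening: 0.0154
grip_force: 50.0
```

>>> send_rows([
  {"translation": [0, 0, 0.04], "spin": 0, "jaw": 0},
  {"translation": [0, 0, 0.08], "spin": 0, "jaw": 0},
  {"translation": [0, 0, 0.1], "spin": 0, "jaw": 0},
  {"translation": [0, 0, 0.1], "spin": 0, "jaw": 0},
  {"translation": [0, 0, 0.1], "spin": 0, "jaw": 0},
])

```text
time: 8.7
tool_pos: [0.5825, -0.1909, 0.1303]
tool_rot: [-3.141, 0.002, 3.115]
contact_force: [-6.7, 3.3, 17.2]
opening: 0.0157
grip_force: 50.0
```

The cap is flush: z stopped at 0.1303 while the force rose. Next is the clockwise turn, keeping the press on.

>>> send_rows([
  {"translation": [0.03, 0, 0.03], "spin": 2, "jaw": 0},
  {"translation": [0.05, 0, 0.05], "spin": 5, "jaw": 0},
  {"translation": [0.05, 0, 0.05], "spin": 8, "jaw": 0},
  {"translation": [0.05, 0, 0.05], "spin": 12, "jaw": 0},
  {"translation": [0.05, 0, 0.05], "spin": 15, "jaw": 0},
])

```text
time: 9.2
tool_pos: [0.5834, -0.1918, 0.1304]
tool_rot: [-3.14, 0.006, 2.851]
contact_force: [-1.4, -0.9, 15.9]
opening: 0.0158
grip_force: 50.0
```

```bash
python3 -c "
from h import *
s=monitor.observe();print(s['tool_pos'],s['tool_rot'],s['contact_force'],s['torque'],s['grip_force'])"
```

```text
[ 0.58339753 -0.19176378  0.13036032] [-3.14033007  0.00588803  2.85095944] [-1.44711981 -0.91145372 15.87712709] [0.13666907 0.60315016 0.14418167] 50.02265453338623
```

>>> send_rows([
  {"translation": [0, 0, 0], "spin": 3, "jaw": 0},
  {"translation": [0, 0, 0], "spin": 7, "jaw": 0},
  {"translation": [0, 0, 0], "spin": 11, "jaw": 0},
  {"translation": [0, 0, 0], "spin": 15, "jaw": 0},
  {"translation": [0, 0, 0], "spin": 18, "jaw": 0},
])

```text
time: 9.7
tool_pos: [0.5836, -0.1919, 0.1304]
tool_rot: [3.141, 0.006, 2.537]
contact_force: [-0.8, 0.0, 14.5]
opening: 0.0155
grip_force: 50.0
```

>>> send_rows([
  {"translation": [0, 0, 0], "spin": 3, "jaw": 0},
  {"translation": [0, 0, 0], "spin": 6, "jaw": 0},
  {"translation": [0, 0, 0], "spin": 9, "jaw": 0},
  {"translation": [0, 0, 0], "spin": 12, "jaw": 0},
  {"translation": [0, 0, 0], "spin": 12, "jaw": 0},
])

```text
time: 10.2
tool_pos: [0.5838, -0.1917, 0.1304]
tool_rot: [3.139, 0.006, 2.328]
contact_force: [-0.4, 0.0, 14.7]
opening: 0.0157
grip_force: 50.0
```

```bash
python3 - <<'E'
from h import *
a,_=save('side','side2'); t,_=save('top','top2')
s=monitor.observe();print(s['tool_pos'],np.degrees(s['tool_rot']),s['contact_force'],s['torque'])
cv2.imwrite('pics/c3.png',np.hstack([cv2.resize(v,(400,480),interpolation=cv2.INTER_CUBIC)[:,:,::-1] for v in(a[230:350,310:410],t[200:300,355:438])]))
E
```

```text
[ 0.58379494 -0.19169828  0.13037159] [179.85111683   0.35973676 133.46851238] [ 0.11298834 -0.09363499 14.3064989 ] [0.11262174 0.33123828 0.02457772]
```

View pics/c3.png

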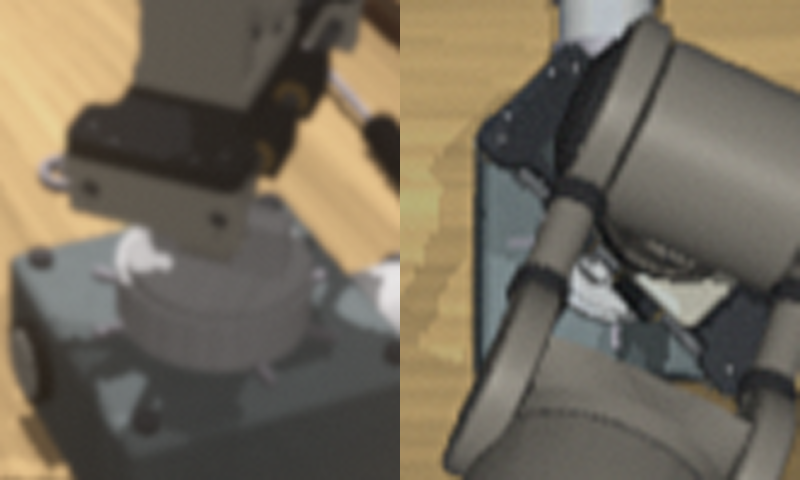

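The side crop shows the flange closed on the collar, with no gap at crop (215,270), and the handle line turned 45°. There is a slight 0.36° tilt, so I'll press a little more to be sure it is flush.

>>> send_rows([
  {"translation": [0, 0, 0.04], "spin": 0, "jaw": 0},
  {"translation": [0, 0, 0.08], "spin": 0, "jaw": 0},
  {"translation": [0, 0, 0.12], "spin": 0, "jaw": 0},
  {"translation": [0, 0, 0.12], "spin": 0, "jaw": 0},
  {"translation": [0, 0, 0.12], "spin": 0, "jaw": 0},
])

```text
time: 10.8
tool_pos: [0.5838, -0.1917, 0.1303]
tool_rot: [3.139, 0.007, 2.33]
contact_force: [-3.3, 0.7, 21.1]
opening: 0.0156
grip_force: 50.0
```

```bash
python3 - <<'E'
from h import *
s=monitor.observe();print(s['time'],s['tool_pos'],np.degrees(s['tool_rot']),s['contact_force'],s['torque'],s['grip_force'])
E
```

```text
10.8 [ 0.58384401 -0.19169913  0.13032555] [179.83835689   0.40214373 133.47400134] [-3.34221962  0.67543263 21.09435078] [0.26508022 0.82863086 0.03882239] 50.02058386802673
```

>>> send_rows([
  {"translation": [0.02, -0.02, 0], "spin": 0, "jaw": 0},
  {"translation": [0.05, -0.05, 0], "spin": 0, "jaw": 0},
  {"translation": [0.05, -0.05, 0], "spin": 0, "jaw": 0},
  {"translation": [0.05, -0.05, 0], "spin": 0, "jaw": 0},
  {"translation": [0.05, -0.05, 0], "spin": 0, "jaw": 0},
])

```text
time: 11.3
tool_pos: [0.5838, -0.1917, 0.1304]
tool_rot: [3.138, 0.008, 2.33]
contact_force: [0.0, 1.1, 20.4]
opening: 0.0154
grip_force: 50.0
```

```bash
python3 - <<'E'
from h import *
s=monitor.observe();print(s['time'],s['tool_pos'],np.degrees(s['tool_rot']),s['contact_force'],s['torque'],s['grip_force'])
E
```

```text
11.3 [ 0.58379297 -0.19171576  0.13036069] [179.78338466   0.47155027 133.47340852] [ 0.04153537  1.09799515 20.38949057] [ 0.32088794  0.45840566 -0.01358587] 50.02423346042633
```

```bash
python3 -c "
from h import *
print(job.hand_in())"
```

```text
the job is handed in; nothing more can be done
None
```

The bayonet cap is in the port, pressed flush (tool tilted about 0.5°, so one edge could be up to 0.6 mm proud) with 20 N on the tool, turned 45° clockwise to the halfway mark and still gripped at 50 N; handed in at 11.3 s, verdict not shown.

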